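Screw the lid back on the craft paint jar

TASK

Put the orange lid back on the white paint jar in the wooden holder and close it: with the lid on the neck, turn it backward (counter-clockwise) until you feel it drop into the start of the thread, then screw it forward (clockwise) until it is fully home on the rim, and let go. Be gentle: neither force the jar round in its holder nor press its foam seat flat, and leave the glass, teapot, brush and battery box alone.

Things in the scene. Friction and masses are not known exactly. Their poses are not given: they have to be found in the camera images.
- lid_knob (a point): Centre of the grip knob of the loose orange lid (about 110 g; starts upright on the table beside the jar). Knob: plain upright round cylinder, 40 mm across, 52 mm high (26 mm above and below this point), gripped at any yaw. Below it a round flange, 88 mm across, 7 mm thick (26 to 33 mm below this point). z is up.
- lid_pins (a point): On the lid's axis, 47.3 mm below lid_knob, level with the three thread pins: round, 4 mm thick, 120 degrees apart, sticking out of the grey plug (59 mm across) to a radius of 36 mm, one along this frame's x. The plug's foot, tapered to 44 mm across, lies 12 mm below this point (59.3 mm below lid_knob).
- jar_mouth (a point): Centre of the top of the jar's round rim (86 mm outside, 75 mm inside), z up, about 136 mm above the table. The white jar, 96 mm across, stands in a fixed square wooden holder 126 mm wide, 46 mm high. lid_knob stands above this point by 45.3 mm with the pins riding on the thread crest, 37.4 mm once dropped into the thread start, 33 mm fully home (flange on the rim).
- jar_crest (a point): On the jar's axis, 4 mm below the rim: height of the flat thread crest, open in the middle (62 mm bore for the lid's plug, clear 25 mm deep), with three entry slots 120 degrees apart. Where the slots lie varies and is NOT told by this frame's yaw. Beyond each slot, on its counter-clockwise side, a stop stands up to 3 mm above the crest.
- jar_thread (a point): On the jar's axis, 7.9 mm below the crest: thread floor in the slots. Clockwise on the crest the pins jam on a stop; counter-clockwise (at most 100 degrees) they drop 7.9 mm into slots, 7 degrees of play, then meet the stop. From there the thread goes down clockwise 1 mm per 15 degrees: home after about 66 degrees, jammed tight after about 87.
- seat (a joint): Foam seat under the jar, m: 0 at rest, negative as the jar (with its mouth) is pressed down; -0.012 is pressed flat. It begins to yield at about 4 to 6 N of downward load and then gives 1 mm per N.
- jar (a joint): Twist of the jar in its holder about the vertical, rad, counter-clockwise positive, springy: 0 at rest, 4 N m per rad. More than 0.12 rad either way is forcing it.
- glass: Drinking glass, 70 mm in diameter, 85 mm high, standing; bystander. Origin at the centre of its foot.
- teapot: Small papier-mache teapot, about 130 mm over spout and handle, 90 mm high, with a pink band; bystander. Origin at the centre of its foot.
- brush: Paint brush 200 mm long lying on the table between lid and jar; bystander. Origin under its middle.
- battery_box: Clear battery box, 34 by 62 by 18 mm, lying flat; bystander. Origin under its centre.
There are look-alikes about, which are no part of the job. Several things look just like the part that bears lid_knob: the one meant starts farthest to the robot's right.

How it is judged:
By the outcome, as a careful person would: the job done as asked, in the order asked, and still so for the second after the job is handed in, with the robot touching nothing.
It also fails if it takes over 64 s, if anything falls off the work surface, if the arm or the gripper's body presses on something with over 40 N, if the wrist force passes 120 N, or if a joint passes its speed limit or range.

ROBOT

A 7-joint arm with a two-finger parallel gripper is mounted at the origin on the work surface. World frame = base frame: x ahead of the robot, y to its left, z up, the work surface at z = 0. Lengths are in mm, angles in rad, forces in N, time in s.
With the tool pointing down it reaches from about 400 to 900 mm from the base axis. Payload 5.6 kg.
Tool frame: the origin (TCP) lies midway between the tips of the shut fingers; the grasp point (between the pads) lies 19 mm behind it; x points along the fingers, y is the direction in which the jaws open and shut, and the axes are right-handed (so a half turn about x gives the same grasp; the last joint's range is limited). The gripper opens to 92 mm and grips with 3 to 60 N. Pads are 20 mm wide; open, the fingers measure 128 mm over their backs; the gripper's body (75 mm by 189 mm) begins 69 mm behind the grasp point.
Start: joints at [1.146, 0.468, -0.012, 1.603, 0.006, 1.071, -0.056], TCP at [242.144, -603.221, 214.592] pointing down, gripper open.
Joint ranges: [-2.53, 2.53], [-0.31, 2.02], [-1.57, 1.55], [0.28, 2.44], [-1.29, 4.43], [0.15, 1.84], [-2.92, 2.92]. Speed limits (rad/s): [2.57, 2.57, 3.14, 3.14, 3.14, 3.14, 3.14].

INTERFACE

Orientations are given as a rotation vector (axis times angle).
In Python, from cell import robot, grip, kin, viewer gives the robot as it stands. Calls block until the motion is done:
- robot.movep(position, orientation): joint-space move of the TCP to a pose.
- robot.servo_line(position, feed=150, rotation=None): straight line of the TCP; rotation=None keeps the orientation; feed is the mean speed in mm/s.
- robot.goto_joints(angles): joint-space move.
- grip(opening, newtons=None): opening from 0.0 (shut) to 1.0 (fully open); newtons is the grip in N (None keeps the last); returns when the fingers have stopped.
- robot.hold(seconds).
- kin.ik(position, orientation): joint angles nearest the present ones, or None.
- robot.observe(): the state.
- viewer.read_camera(name): name is "side" or "top"; returns the picture (480x640x3 uint8, red, green, blue); there is no depth.
- viewer.camera_info(name): a dict with "camera_matrix" (3x3 intrinsics, pixels), "R" (3x3) and "t" (3): a world point X has camera coordinates R X + t. Camera axes: x right, y down, z forward; pixel columns grow to the right and rows downward; lengths in mm; the calibration is good to about 2 mm. A picture is of the moment at which its call begins. camera_info takes no time and is no camera call.
A pose or a line that the arm cannot do raises robot.IKError and nothing moves.
- robot.job_done(): hands the job in, once; it reports no verdict.
Trained networks look in the newest picture that a camera, given by its name, has taken for a name from the list of things; names that differ only in an ending like _2 or _b are one class to them, and where a whole thing is asked for, a point or a joint stands for the part that bears it (a point fixed in the world has none). Each returns a list of dicts, best first, with "confidence" (0 to 1); they miss things now and then, are a little off and sometimes report something else, mostly with a low value. They report only what shows in the picture. A call takes as long as a camera call. They do not tell look-alikes from the thing itself.
- viewer.silhouettes(name, camera): "mask" (480x640 bool, what is visible of it).
- viewer.pinpoint(name, camera): "at" ([x, y, z] in mm, in the coordinates of the camera as it stood for that picture, good to about 4 mm: a listed point, or the origin of a listed thing).
The state is a dict: "t": time; "joints": joint angles; "joint_velocities": joint speeds; "joint_torque": joint torques, N m; "tcp_pos": TCP position; "tcp_rot": TCP orientation; "contact_force": force on the tool from outside, world axes, zero at the start; "wrist_torque": the same for the moment, N m; "grip_width": opening from 0.0 (shut) to 1.0 (fully open).
Only numpy, scipy, OpenCV 4.12 (cv2) and the standard library are available. Lean on these libraries where they do the work, as an engineer would, in place of code of your own. Each camera call takes 0.05 s, during which the arm holds its last target.

## Working session

There is one attempt and no reset: what is moved stays moved. The work goes in short steps, each a Python script; the robot and the scene stay as the last script left them, time stands still between calls to the robot, and variables do not carry over. Pictures are saved under pics/ and viewed, and the job is handed in when it is done.

```bash
ls; mkdir -p pics; cat > h.py <<'E'
import numpy as np, cv2
from cell import robot, grip, kin, viewer
def save(name,img): cv2.imwrite('pics/'+name,cv2.cvtColor(np.ascontiguousarray(img),cv2.COLOR_RGB2BGR))
def w2p(X,c):
    i=viewer.camera_info(c);K=np.array(i['camera_matrix']);p=K@(np.array(i['R'])@np.array(X,float)+np.array(i['t']));return p[:2]/p[2]
def c2w(x,c):
    i=viewer.camera_info(c);return np.array(i['R']).T@(np.array(x)-np.array(i['t']))
def ray(px,c,z):
    i=viewer.camera_info(c);K=np.array(i['camera_matrix']);R=np.array(i['R']);t=np.array(i['t'])
    d=R.T@np.linalg.solve(K,[px[0],px[1],1.]);o=-R.T@t
    return o+d*(z-o[2])/d[2]
E
python3 - <<'E'
from h import *
np.set_printoptions(precision=1,suppress=True)
for c in ('side','top'):
    im=viewer.read_camera(c);save(f'{c}0.png',im)
    i=viewer.camera_info(c);print(c,-np.array(i['R']).T@np.array(i['t']),np.array(i['R']).tolist())
    for n in ('lid_knob','jar_mouth','glass','teapot','brush','battery_box'):
        for d in viewer.pinpoint(n,c): 
            w=c2w(d['at'],c);print(c,n,round(d['confidence'],2),w,w2p(w,c))
o=robot.observe();print(o)
E
```

```text
pics
side [166.8 816.5 612. ] [[-0.8940787653815256, -0.44754457622064897, 0.018083517061857502], [-0.23503766486745958, 0.4344113040095136, -0.8695079729608037], [0.38128789305129857, -0.7816589225769982, -0.4935877544756026]]
side lid_knob 0.88 [371.2 259.4  62.6] [358.6 365.9]
side lid_knob 0.85 [369.  -55.4  63. ] [417.2 274.6]
side lid_knob 0.64 [364.6 105.8  62.1] [393.9 316.4]
side lid_knob 0.62 [ 528.3 -154.2   57.7] [365.5 240.6]
side lid_knob 0.49 [769.8 265.2  -1.8] [172.2 326.9]
side jar_mouth 0.73 [552.  174.6 133.6] [288.  276.1]
side glass 0.81 [710.1  13.8  -0.2] [265.5 274.4]
side teapot 0.93 [771.5 264.7  -1.2] [171.6 326.3]
side brush 0.95 [532.9  -6.5  -1.3] [337.1 290.6]
side battery_box 0.69 [ 716.5 -209.1   -4.3] [307.9 236.5]
side battery_box 0.18 [ 528.  -151.    12.7] [364.  257.2]
top [ 382.7   11.2 1025.5] [[-0.014488226751557932, -0.9998579073394793, 0.008617216274003744], [-0.9830062238683072, 0.012665704858242572, -0.183134769382047], [0.18299960415740546, -0.011124075294666276, -0.9830500495026038]]
top lid_knob 0.87 [ 528.2 -151.3   63.3] [400.2 257.4]
top lid_knob 0.7 [365.9 105.3  63.1] [248.1 357.4]
top lid_knob 0.65 [379.6 259.5  59.2] [154.6 350.3]
top lid_knob 0.62 [369.2 -49.6  57.9] [342.3 354. ]
top jar_mouth 0.7 [557.3 172.1 135.7] [201.7 234.8]
top glass 0.76 [716.7  18.3  -1.2] [299.3 163.7]
top teapot 0.8 [772.1 268.3   5.6] [164.7 135.6]
top brush 0.56 [539.   -5.   -0.9] [313.3 258. ]
top battery_box 0.79 [ 717.4 -206.6    0.3] [420.  161.8]
{'t': 0.7, 'joints': array([ 1.1,  0.5, -0. ,  1.6,  0. ,  1.1, -0.1]), 'joint_velocities': array([0., 0., 0., 0., 0., 0., 0.]), 'joint_torque': array([  0. , -52. ,  -0. , -24.4,  -0.1,   0. ,   0. ]), 'tcp_pos': array([ 242.1, -603.2,  214.6]), 'tcp_rot': array([ 2. ,  0.4, -2. ]), 'contact_force': array([ 0.2, -0.5, -0.4]), 'wrist_torque': array([-0.,  0.,  0.]), 'grip_width': 1.0025249625690966}
```

View pics/top0.png

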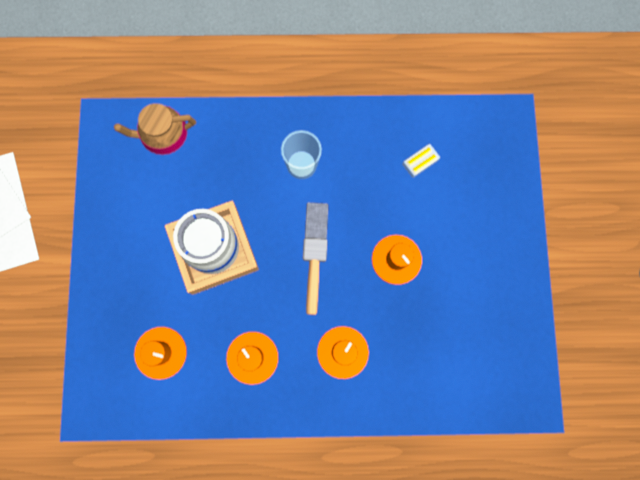

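View pics/side0.png

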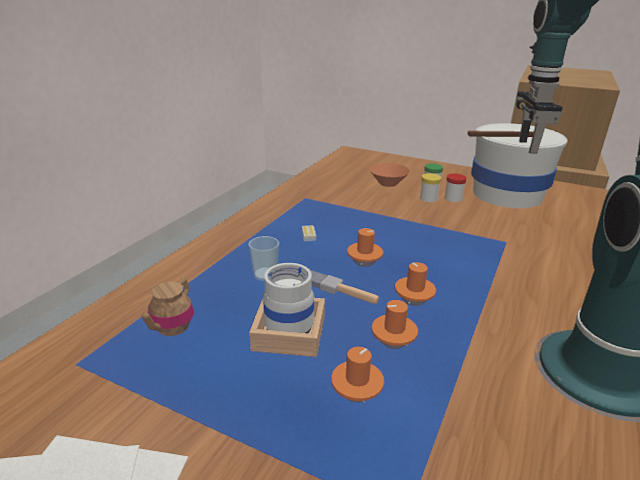

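Candidates for the lid, top picture: (400,257), (343,352), (251,357), (158,352). The one farthest to the robot's right (−y) is (400,257), at about (528,−152). I'll check a crop of it and refine the lid and jar geometry.

```bash
python3 - <<'E'
from h import *
from scipy.optimize import least_squares
np.set_printoptions(precision=1,suppress=True)
res={}
for c in ('top','side'):
    im=viewer.read_camera(c)
    if c=='top':
        a=cv2.resize(im[200:310,345:455],None,fx=4,fy=4,interpolation=cv2.INTER_CUBIC)
        b=cv2.resize(im[190:300,155:265],None,fx=4,fy=4,interpolation=cv2.INTER_CUBIC)
    else:
        a=cv2.resize(im[215:280,330:400],None,fx=6,fy=6,interpolation=cv2.INTER_CUBIC)[:390,:420]
        b=cv2.resize(im[255:320,253:323],None,fx=6,fy=6,interpolation=cv2.INTER_CUBIC)
    save(f'crop_{c}.png',cv2.resize(np.hstack([a,b]),(800,int(800*a.shape[0]/(2*a.shape[1])))))
    # lid mask
    near=w2p([528,-152,59],c)
    ms=viewer.silhouettes('lid_knob',c)
    for m in ms:
        mm=m['mask'];ys,xs=np.nonzero(mm)
        print(c,'lid',round(m['confidence'],2),xs.min(),xs.max(),ys.min(),ys.max(),mm.sum())
    hsv=cv2.cvtColor(im,cv2.COLOR_RGB2HSV)
    O=((hsv[...,0]<16)&(hsv[...,1]>170)).astype(np.uint8)
    n,l,s,ct=cv2.connectedComponentsWithStats(O)
    best=[k for k in range(1,n) if s[k,4]>300 and np.hypot(*(ct[k]-near))<25]
    print('color comps',[(s[k].tolist(),ct[k]) for k in best])
    for m in viewer.silhouettes('jar_mouth',c):
        ys,xs=np.nonzero(m['mask']);print(c,'jar',round(m['confidence'],2),xs.min(),xs.max(),ys.min(),ys.max(),m['mask'].sum())
E
```

```text
top lid 0.82 134 186 327 379 2220
top lid 0.61 317 368 327 379 2158
top lid 0.6 372 421 235 284 1946
top lid 0.58 227 277 332 384 2094
color comps []
top jar 0.91 173 238 209 274 3226
side lid 0.9 347 382 228 265 868
side lid 0.88 332 383 347 402 1958
side lid 0.66 395 435 262 304 1141
side lid 0.59 371 417 300 348 1502
color comps []
side jar 0.93 262 314 262 332 3241
side jar 0.64 347 382 228 266 917
```

View pics/crop_top.png

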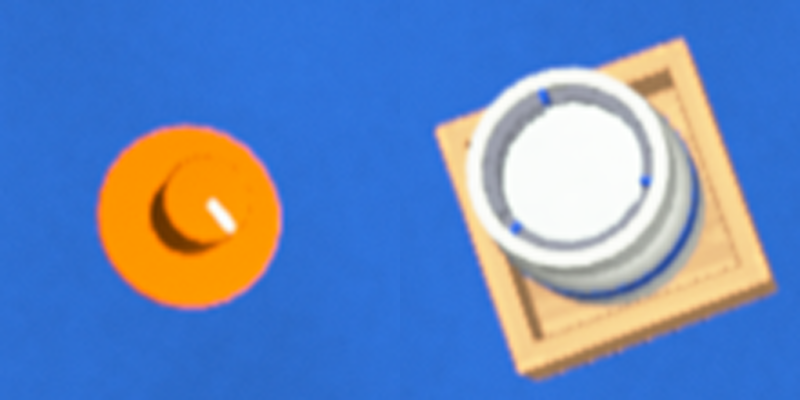

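View pics/crop_side.png

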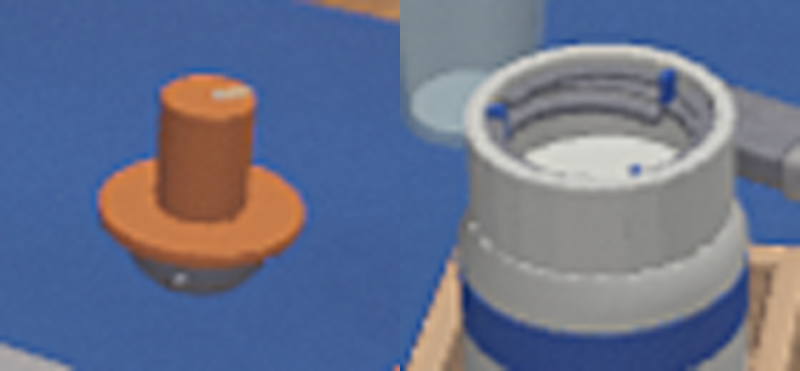

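The crop confirms the chosen upright lid: knob centre at about (400,257), white mark pointing lower right. The jar rim shows three blue stops inside, at about (195,217), (222,240) and (187,253) in the top picture. Next I'll refine by fitting circles.

```bash
python3 - <<'E'
from h import *
from scipy.optimize import least_squares
np.set_printoptions(precision=1,suppress=True)
im=viewer.read_camera('top')
def circ(P,r=None):
    P=np.array(P)
    f=lambda q:np.hypot(P[:,0]-q[0],P[:,1]-q[1])-(r or q[2])
    s=least_squares(f,[*P.mean(0),r or 40],loss='soft_l1',f_scale=1);return s.x,np.sqrt(np.mean(f(s.x)**2))
def cont(m): return max(cv2.findContours(m.astype(np.uint8),cv2.RETR_EXTERNAL,cv2.CHAIN_APPROX_NONE)[0],key=len)[:,0,:]
for m in viewer.silhouettes('lid_knob','top'):
    p=cont(m['mask']); 
    if abs(p[:,0].mean()-397)<12:
        P=[ray(q,'top',33.3)[:2] for q in p]; print('lid flange top-cam',circ(P))
# colour: orange
R,G,B=[im[...,k].astype(int) for k in range(3)]
m=((R>150)&(B<120)&(R-B>80)).astype(np.uint8)
mm=np.zeros_like(m);mm[225:295,360:435]=m[225:295,360:435]
print('col',circ([ray(q,'top',33.3)[:2] for q in cont(mm)]))
for mk in viewer.silhouettes('jar_mouth','top'):
    p=cont(mk['mask']);
    e=np.array([w2p([555+43*np.cos(a),173+43*np.sin(a),136],'top') for a in np.linspace(0,6.28,90)])
    up=[q for q in p if q[1]<238 and q[0]<228]
    print('rim mask',circ([ray(q,'top',136)[:2] for q in up],43))
# rim by radial edges: white rim vs others, subpixel from inner edge
c0=np.array([556,173.])
g=cv2.cvtColor(im,cv2.COLOR_RGB2HSV)[...,2].astype(np.float32); S=cv2.cvtColor(im,cv2.COLOR_RGB2HSV)[...,1].astype(np.float32)
gr=cv2.cvtColor(im,cv2.COLOR_RGB2GRAY).astype(np.float32)
inn=[];out=[]
for a in np.linspace(0,2*np.pi,120,endpoint=False):
    rs=np.arange(33,50,.25);X=[[*(c0+r*np.array([np.cos(a),np.sin(a)])),136] for r in rs]
    px=np.array([w2p(x,'top') for x in X]).astype(np.float32)
    v=cv2.remap(gr,px[:,0].reshape(1,-1),px[:,1].reshape(1,-1),cv2.INTER_LINEAR)[0];d=np.gradient(v)
    ii=np.argmax(d[:34]);oo=np.argmin(np.where(rs>39,d,0))
    if d[ii]>2: inn.append(X[ii][:2])
    if d[oo]<-2.5: out.append(X[oo][:2])
print('inner',len(inn),circ(inn),circ(inn,37.5));print('outer',len(out),circ(out),circ(out,43))
# stops
bl=((B-R>60)&(B>100)).astype(np.uint8); M=np.zeros_like(bl);cv2.circle(M,tuple(np.int32(w2p([556,173,136],'top'))),30,1,-1)
e=np.zeros_like(bl)
poly=np.int32([w2p([556+38*np.cos(a),173+38*np.sin(a),134],'top') for a in np.linspace(0,6.28,60)]);cv2.fillPoly(e,[poly],1)
n,l,s,ct=cv2.connectedComponentsWithStats(bl*e)
for k in range(1,n):
    w=ray(ct[k],'top',133);print('stop',s[k,4],ct[k],w,np.degrees(np.arctan2(w[1]-173,w[0]-556)),np.hypot(w[1]-173,w[0]-556))
# lid knob top & mark
w=((R>190)&(G>190)&(B>170)).astype(np.uint8);e=np.zeros_like(w);e[240:275,385:420]=1
ys,xs=np.nonzero(w*e);print('mark px',xs.mean(),ys.mean(),ray([xs.mean(),ys.mean()],'top',85.3))
E
```

```text
lid flange top-cam (array([ 529.2, -149.5,   42.6]), np.float64(0.655545814759624))
col (array([ 530. , -149.4,   42.6]), np.float64(0.48358777071896525))<stdin>:8: RuntimeWarning: Mean of empty slice.
  ret = ret.dtype.type(ret / rcount)
Traceback (most recent call last):
TypeError: Value after * must be an iterable, not numpy.float64
```

```bash
cat > fit.py <<'E'
from h import *
from scipy.optimize import least_squares
def circ(P,r=None):
    P=np.array(P)
    f=lambda q:np.hypot(P[:,0]-q[0],P[:,1]-q[1])-(r or q[2])
    s=least_squares(f,[*P.mean(0),r or 40],loss='soft_l1',f_scale=1);return s.x,round(float(np.sqrt(np.mean(f(s.x)**2))),2)
def rim(im,cam,c0=(556,173),z=136):
    gr=im.min(axis=2).astype(np.float32)
    inn=[];out=[]
    for a in np.linspace(0,2*np.pi,120,endpoint=False):
        rs=np.arange(33,50,.25);X=[[c0[0]+r*np.cos(a),c0[1]+r*np.sin(a),z] for r in rs]
        px=np.array([w2p(x,cam) for x in X]).astype(np.float32)
        v=cv2.remap(gr,px[:,0].reshape(1,-1),px[:,1].reshape(1,-1),cv2.INTER_LINEAR)[0];d=np.gradient(v)
        ii=np.argmax(d[:34]);oo=np.argmin(np.where(rs>39,d,0))
        if d[ii]>2: inn.append(X[ii][:2])
        if d[oo]<-2.5: out.append(X[oo][:2])
    return inn,out
E
python3 - <<'E'
from fit import *
np.set_printoptions(precision=1,suppress=True)
for cam in ('top','side'):
    im=viewer.read_camera(cam)
    i,o=rim(im,cam)
    print(cam,'inner',len(i),circ(i),circ(i,37.5));print('outer',len(o),circ(o),circ(o,43))
    R,G,B=[im[...,k].astype(int) for k in range(3)]
    bl=((B-R>40)&(B>80)).astype(np.uint8)
    e=np.zeros_like(bl)
    poly=np.int32([w2p([556+37*np.cos(a),173+37*np.sin(a),134],cam) for a in np.linspace(0,6.28,60)]);cv2.fillPoly(e,[poly],1)
    n,l,s,ct=cv2.connectedComponentsWithStats(bl*e)
    for k in range(1,n):
        w=ray(ct[k],cam,133);print('stop',s[k,4],ct[k],w,np.degrees(np.arctan2(w[1]-173,w[0]-556)),np.hypot(w[1]-173,w[0]-556))
    if cam=='top':
        w=((R>190)&(G>190)&(B>170)).astype(np.uint8);e=np.zeros_like(w);e[240:275,385:420]=1
        ys,xs=np.nonzero(w*e);print('mark px',xs.mean(),ys.mean(),ray([xs.mean(),ys.mean()],'top',85.3))
    # lid outline in this cam
    m=((R>B*1.9)&(R>100)).astype(np.uint8)
    n,l,s,ct=cv2.connectedComponentsWithStats(m);p0=w2p([529,-150,50],cam)
    for k in range(1,n):
        if s[k,4]>200 and np.hypot(*(ct[k]-p0))<20: print('lidcomp',s[k],ct[k])
E
```

```text
Traceback (most recent call last):
  File "fit.py", line 12, in rim
    px=np.array([w2p(x,cam) for x in X]).astype(np.float32)
                 ~~~^^^^^^^
  File "h.py", line 5, in w2p
    i=viewer.camera_info(c);K=np.array(i['camera_matrix']);p=K@(np.array(i['R'])@np.array(X,float)+np.array(i['t']));return p[:2]/p[2]
ValueError: time passes only in moves, steps and waits
```

```bash
sed -i '2a CI={c:viewer.camera_info(c) for c in ("top","side")}' h.py; sed -i 's/i=viewer.camera_info(c)/i=CI[c]/' h.py; cat > a.py <<'E'
from fit import *
np.set_printoptions(precision=1,suppress=True)
for cam in ('top','side'):
    im=viewer.read_camera(cam)
    i,o=rim(im,cam)
    print(cam,'inner',len(i),circ(i),circ(i,37.5));print('outer',len(o),circ(o),circ(o,43))
    R,G,B=[im[...,k].astype(int) for k in range(3)]
    bl=((B-R>40)&(B>80)).astype(np.uint8)
    e=np.zeros_like(bl)
    poly=np.int32([w2p([556+37*np.cos(a),173+37*np.sin(a),134],cam) for a in np.linspace(0,6.28,60)]);cv2.fillPoly(e,[poly],1)
    n,l,s,ct=cv2.connectedComponentsWithStats(bl*e)
    for k in range(1,n):
        w=ray(ct[k],cam,133);print('stop',s[k,4],ct[k],w,np.degrees(np.arctan2(w[1]-173,w[0]-556)),np.hypot(w[1]-173,w[0]-556))
    if cam=='top':
        w=((R>190)&(G>190)&(B>170)).astype(np.uint8);e=np.zeros_like(w);e[240:275,385:420]=1
        ys,xs=np.nonzero(w*e);print('mark px',xs.mean(),ys.mean(),ray([xs.mean(),ys.mean()],'top',85.3))
    m=((R>B*1.9)&(R>100)).astype(np.uint8)
    n,l,s,ct=cv2.connectedComponentsWithStats(m);p0=w2p([529,-150,50],cam)
    for k in range(1,n):
        if s[k,4]>200 and np.hypot(*(ct[k]-p0))<20: print('lidcomp',s[k],ct[k])
print(robot.observe()['t'])
E
python3 a.py
```

```text
top inner 120 (array([556.3, 173.8,  36.8]), 0.36) (array([556.3, 173.8,  37.5]), 0.79)
outer 120 (array([556.5, 174. ,  43.8]), 1.2) (array([556.5, 174. ,  43. ]), 1.57)
stop 14 [194.4 216.4] [587.9 184.9 133. ] 20.429206002954547 34.01545060682346
stop 11 [222.2 239.2] [550.4 140.3 133. ] -99.6413835474267 33.212211009242225
stop 15 [186.5 252.1] [530.5 195.9 133. ] 138.0432252501425 34.31587073511148
mark px 405.36 258.88 [ 522.3 -156.    85.3]
lidcomp [ 372  235   50   49 1877] [396.2 259.2]
side inner 104 (array([553.6, 173.6,  37.1]), 1.11) (array([553.4, 173.7,  37.5]), 1.19)
outer 119 (array([553.8, 173.2,  43.3]), 0.77) (array([553.9, 173.2,  43. ]), 0.82)
stop 15 [299.2 269.5] [545.5 144.1 133. ] -109.93971431331366 30.748579913228113
stop 12 [269.5 274. ] [586.2 183.7 133. ] 19.57904915367224 32.07521367303159
stop 2 [294.  284.5] [529.  192.8 133. ] 143.72064395398183 33.50694427937803
lidcomp [348 228  35  34 739] [364.9 247.4]
1.3
```

```bash
cat > k.py <<'E'
from fit import *
np.set_printoptions(precision=2,suppress=True)
def lidpts(x,y):
    P=[]
    for a in np.linspace(0,6.28,72):
        c,s=np.cos(a),np.sin(a)
        P+= [[x+44*c,y+44*s,z] for z in (26.3,33.3)]+[[x+20*c,y+20*s,z] for z in (33.3,85.3)]
    return P
for cam in('top','side'):
    q=np.array([w2p(p,cam) for p in lidpts(529.5,-149.5)]);print(cam,q.min(0),q.max(0))
from scipy.spatial.transform import Rotation as Ro
def rot(yaw):
    y=np.array([np.cos(yaw),np.sin(yaw),0]);x=np.array([0,0,-1.]);return Ro.from_matrix(np.c_[x,y,np.cross(x,y)]).as_rotvec()
o=robot.observe();print('yaw now',np.degrees(np.arctan2(*Ro.from_rotvec(o['tcp_rot']).as_matrix()[[1,0],1])))
for d in range(-180,180,20):
    r=rot(np.radians(d))
    a=kin.ik([529,-150,46],r);b=kin.ik([555.5,173.7,170],r)
    print(d,None if a is None else np.array(a),None if b is None else np.array(b))
E
python3 k.py
```

```text
top [370.74 234.58] [421.52 284.86]
side [345.6  227.37] [381.73 261.73]
yaw now -68.12631887333833
-180 [ 0.06  0.54  0.2   1.97 -0.17  0.64 -2.78] [ 0.5   0.86 -1.33  1.76  0.88  1.26  2.09]
-160 [ 0.12  0.53  0.12  1.97 -0.1   0.64 -2.49] [-1.24  0.81  1.35  1.87 -0.86  1.21 -2.4 ]
-140 [ 0.18  0.53  0.05  1.97 -0.04  0.64 -2.19] [-1.15  0.64  1.12  1.86 -0.66  1.07 -2.21]
-120 [ 0.23  0.54 -0.02  1.96  0.01  0.64 -1.89] [ 0.04  0.46 -0.51  1.79  0.27  0.96 -2.68]
-100 [ 0.3   0.54 -0.1   1.96  0.09  0.65 -1.61] [ 0.1   0.48 -0.6   1.78  0.32  0.97 -2.38]
-80 [ 0.38  0.55 -0.21  1.95  0.18  0.66 -1.34] [ 0.18  0.52 -0.71  1.78  0.39  0.99 -2.08]
-60 [ 0.43  0.56 -0.27  1.95  0.23  0.67 -1.03] [ 0.24  0.54 -0.8   1.78  0.45  1.01 -1.78]
-40 [ 0.48  0.57 -0.33  1.95  0.29  0.68 -0.73] [ 0.27  0.57 -0.85  1.77  0.49  1.03 -1.46]
-20 [ 0.53  0.58 -0.4   1.94  0.34  0.69 -0.43] [ 0.3   0.59 -0.9   1.77  0.52  1.04 -1.14]
0 [ 0.58  0.59 -0.46  1.94  0.39  0.7  -0.12] [ 0.3   0.59 -0.9   1.77  0.53  1.04 -0.79]
20 [ 0.62  0.61 -0.52  1.94  0.45  0.72  0.18] [ 0.29  0.58 -0.87  1.77  0.51  1.04 -0.43]
40 [ 0.67  0.62 -0.58  1.93  0.5   0.73  0.49] [ 0.31  0.59 -0.91  1.77  0.53  1.05 -0.1 ]
60 [ 0.65  0.62 -0.56  1.93  0.48  0.73  0.85] [ 0.33  0.61 -0.95  1.77  0.56  1.06  0.23]
80 [ 0.67  0.62 -0.58  1.93  0.5   0.73  1.19] [ 0.35  0.63 -0.99  1.77  0.59  1.07  0.55]
100 [ 0.7   0.64 -0.62  1.93  0.54  0.74  1.51] [ 0.39  0.67 -1.06  1.77  0.65  1.1   0.86]
120 [ 1.1   1.1  -1.34  1.91  1.18  1.22  1.41] [ 0.42  0.7  -1.11  1.77  0.69  1.13  1.18]
140 [ 1.1   1.1  -1.34  1.91  1.18  1.22  1.76] [ 0.5   0.86 -1.33  1.76  0.88  1.26  1.39]
160 [ 1.1   1.1  -1.34  1.91  1.18  1.22  2.11] [ 0.5   0.86 -1.33  1.76  0.88  1.26  1.74]
```

```bash
cat >> h.py <<'E'
from scipy.spatial.transform import Rotation as Ro
def rot(deg):
    w=np.radians(deg);y=np.array([np.cos(w),np.sin(w),0]);x=np.array([0,0,-1.]);return Ro.from_matrix(np.c_[x,y,np.cross(x,y)]).as_rotvec()
def st(tag=''):
    o=robot.observe();print(tag,'t%.2f'%o['t'],'p',o['tcp_pos'].round(2),'F',o['contact_force'].round(2),'M',o['wrist_torque'].round(3),'w',round(o['grip_width'],3),'j7',round(o['joints'][6],2));return o
E
python3 - <<'E'
from h import *
print(ray([512,203],'side',0),ray([518,130],'side',100))
L=[528.7,-150]
st()
robot.servo_line([242,-603,290],feed=150)
robot.movep([L[0],L[1],170],rot(90));st('above')
save('top1.png',viewer.read_camera('top'));save('side1.png',viewer.read_camera('side'))
E
```

```text
[ 251.36118886 -711.48737561    0.        ] [  319.07025469 -1226.89839859   100.        ]
 t1.30 p [ 242.17 -603.21  214.59] F [0.85 0.46 0.02] M [0.017 0.04  0.022] w 0.998 j7 -0.06
above t3.93 p [ 528.58 -151.09  169.91] F [-0.48 -0.36 -0.6 ] M [ 0.007 -0.188  0.046] w 1.0 j7 1.5
```

```bash
python3 -c "
import cv2,numpy as np
a=cv2.imread('pics/top1.png');b=cv2.imread('pics/side1.png')
cv2.imwrite('pics/c1.png',cv2.resize(np.hstack([a[150:350,300:500],b[100:300,270:470]]),(800,400)))"
```

```text
(no output)
```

View pics/c1.png

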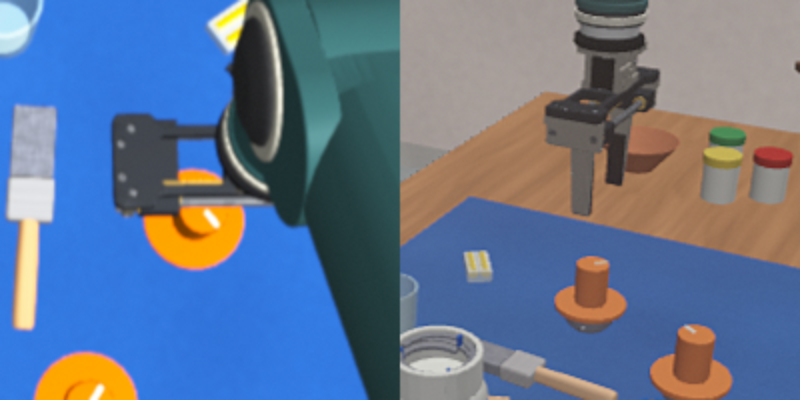

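Picture: the open jaws sit above the lid, which is centred between them, with the fingers clear of everything. Next I'll descend and squeeze once at yaw 90, then grip at yaw 0, so the lid is centred both ways.

```bash
python3 - <<'E'
from h import *
L=[528.7,-150]
robot.servo_line([L[0],L[1],48],feed=110);st('down')
grip(0.3,6);o=st('grip1')
grip(0.62);st('open')
robot.servo_line([L[0],L[1],47],feed=60,rotation=rot(0));st('rot')
grip(0.3,25);st('grip2')
robot.servo_line([L[0],L[1],120],feed=100);robot.hold(0.3);st('lift')
save('top2.png',viewer.read_camera('top'));save('side2.png',viewer.read_camera('side'))
E
python3 -c "
import cv2,numpy as np
a=cv2.imread('pics/top2.png');b=cv2.imread('pics/side2.png')
cv2.imwrite('pics/c2.png',cv2.resize(np.hstack([a[150:350,300:500],b[100:300,270:470]]),(800,400)))"
```

```text
down t5.29 p [ 529.28 -150.09   48.67] F [0.42 0.53 0.87] M [ 0.069 -0.151  0.011] w 1.0 j7 1.38
grip1 t6.12 p [ 528.66 -149.98   47.95] F [0.54 0.12 0.3 ] M [ 0.001 -0.145 -0.006] w 0.434 j7 1.38
open t6.57 p [ 528.68 -149.98   48.  ] F [ 0.47 -0.56 -0.56] M [ 0.027 -0.096 -0.005] w 0.619 j7 1.38
rot t8.28 p [ 528.72 -149.96   47.  ] F [ 0.15 -0.09 -0.7 ] M [-0.072 -0.097  0.016] w 0.623 j7 0.09
grip2 t8.68 p [ 528.72 -150.08   46.98] F [ 0.51 -0.46 -0.28] M [-0.026 -0.176  0.002] w 0.43 j7 0.09
lift t9.87 p [ 528.44 -149.9   119.51] F [-1.03  0.31 -1.83] M [-0.035 -0.062  0.078] w 0.435 j7 0.11
```

View pics/c2.png

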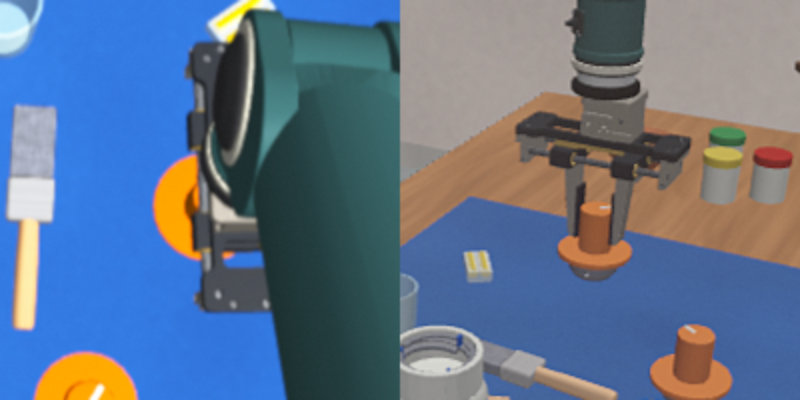

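The lid is held upright (40 mm width). Now I'll carry it above the jar and measure the alignment.

```bash
python3 - <<'E'
from h import *
robot.servo_line([528.7,-150,215],feed=150)
robot.movep([555.3,173.7,215],rot(0));robot.hold(0.4);st('above jar')
for c in ('top','side'): save(c+'3.png',viewer.read_camera(c))
F=[];M=[]
for k in range(8):
    robot.hold(0.02);o=robot.observe();F.append(o['contact_force']);M.append(o['wrist_torque'])
print(np.mean(F,0),np.std(F,0),np.mean(M,0),np.std(M,0),o['tcp_pos'],o['joints'])
E
python3 -c "
import cv2,numpy as np
a=cv2.imread('pics/top3.png');b=cv2.imread('pics/side3.png')
cv2.imwrite('pics/c3.png',cv2.resize(np.hstack([a[140:320,110:290],b[170:350,200:380]]),(800,400),interpolation=cv2.INTER_CUBIC))"
```

```text
above jar t12.38 p [555.44 173.21 215.08] F [-0.78 -0.89 -1.4 ] M [-0.048 -0.094  0.012] w 0.43 j7 -0.49
[ 0.00195969  0.10979303 -1.27967875] [0.23444831 0.46758789 0.28227057] [-0.01607768 -0.08673774  0.01313776] [0.02966012 0.03315377 0.03883618] [555.30382396 173.7134741  215.01995813] [-0.08208764  0.38297244 -0.35346436  1.75586673  0.15149965  1.02941612
 -0.4902955 ]
```

View pics/c3.png

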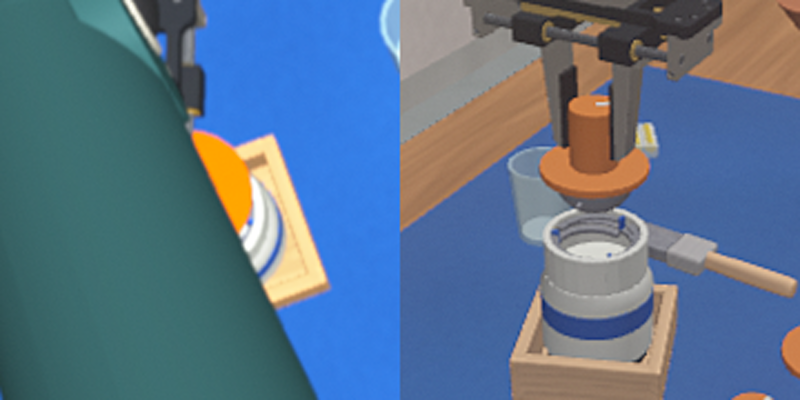

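The lid hovers over the jar mouth, laterally aligned (side view: lid axis at about x=288, jar axis at about x=288). Now to quantify it with a model overlay.

```bash
cat > al.py <<'E'
from fit import *
np.set_printoptions(precision=2,suppress=True)
im=cv2.cvtColor(cv2.imread('pics/side3.png'),cv2.COLOR_BGR2RGB)
R,G,B=[im[...,k].astype(float) for k in range(3)]
M=((R>1.7*B)&(R>90)).astype(np.uint8);M[:200]=0;M[262:]=0;M[:,:255]=0;M[:,320:]=0
kz=215+12.3
def ring(x,y,z,r): return np.array([w2p([x+r*np.cos(a),y+r*np.sin(a),z],'side') for a in np.linspace(0,6.283,73)[:-1]])
# flange mask : rows of silhouette
def model(x,y):
    m=np.zeros((480*4,640*4),np.uint8)
    for za,zb,r in ((kz-33,kz-26,44),(kz-26,kz+26,20)):
        h=cv2.convexHull(np.int32(np.vstack([ring(x,y,za,r),ring(x,y,zb,r)])*4+2));cv2.fillConvexPoly(m,h,1)
    return cv2.resize(m.astype(np.float32),(640,480),interpolation=cv2.INTER_AREA)
# exclude fingers: compare only flange lower/side outline rows below knob mid
def cost(x,y):
    d=(model(x,y)-M); return np.abs(d[238:262,255:320]).sum()
best=min(((cost(555.3+dx,173.7+dy),dx,dy) for dx in np.arange(-6,6.1,1) for dy in np.arange(-6,6.1,1)))
print(best,cost(555.3,173.7))
i,o=rim(im,'side',(554,173.5)); print(circ(i,37.5),circ(o,43),len(i),len(o))
ov=im.copy();mm=(model(555.3,173.7)>.5).astype(np.uint8)
c=cv2.findContours(mm,cv2.RETR_EXTERNAL,cv2.CHAIN_APPROX_NONE)[0];cv2.drawContours(ov,c,-1,(0,255,0),1)
for zz,r in((136,43),(136,37.5)): cv2.polylines(ov,[np.int32(ring(555.3,173.7,zz,r).round())],True,(255,0,255),1)
save('ov.png',cv2.resize(ov[190:310,220:380],(800,600),interpolation=cv2.INTER_NEAREST))
E
python3 al.py
```

```text
(np.float32(67.25), np.float64(-1.0), np.float64(-3.0)) 100.75
(array([553.4 , 173.62,  37.5 ]), 1.08) (array([553.82, 173.08,  43.  ]), 1.07) 88 109
```

View pics/ov.png

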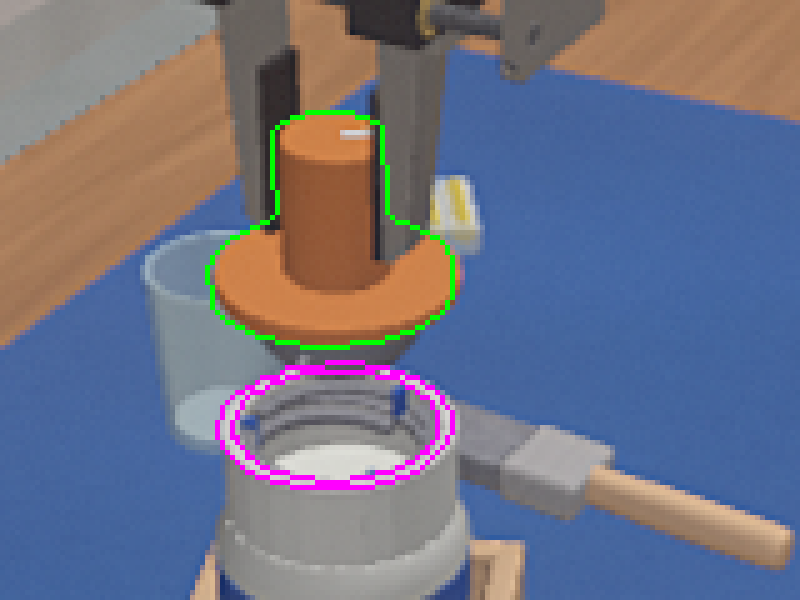

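Lid and jar agree to about 1 mm in the overlay. Next is a guarded descent.

```bash
cat >> h.py <<'E'
def avg(n=4,dt=0.02):
    F=[];M=[]
    for k in range(n):
        robot.hold(dt);o=robot.observe();F.append(o['contact_force']);M.append(o['wrist_torque'])
    return np.mean(F,0),np.mean(M,0),o
E
python3 - <<'E'
from h import *
np.set_printoptions(precision=2,suppress=True)
x,y=555.2,174.
robot.servo_line([x,y,180],feed=60)
F0,M0,o=avg(6);print('base',F0,M0,o['t'])
z=180
while z>166:
    z-=1.0
    robot.servo_line([x,y,z],feed=25)
    F,M,o=avg(3);d=F-F0;print(z,o['tcp_pos'],d,M-M0,round(o['t'],2))
    if d[2]>2.5 or np.hypot(d[0],d[1])>6: break
save('side4.png',viewer.read_camera('side'))
E
python3 -c "
import cv2
b=cv2.imread('pics/side4.png');cv2.imwrite('pics/c4.png',cv2.resize(b[190:310,220:380],(800,600),interpolation=cv2.INTER_CUBIC))"
```

```text
base [ 0.15 -0.16 -1.15] [-0.02 -0.07  0.  ] 13.45
179.0 [555.25 174.   179.14] [-0.22  0.05  0.16] [ 0.01  0.01 -0.01] 13.75
178.0 [555.16 174.   177.94] [ 0.01  0.18 -0.05] [-0.   -0.03  0.02] 14.05
177.0 [555.17 173.98 176.95] [ 0.23  0.46 -0.37] [ 0.03 -0.05 -0.02] 14.35
176.0 [555.18 174.   175.94] [-0.34  0.61  0.08] [-0.01  0.02  0.02] 14.65
175.0 [555.17 173.98 174.95] [-0.03  0.19  0.09] [-0.02  0.04 -0.04] 14.95
174.0 [555.16 173.99 173.95] [ 0.38 -0.16 -0.52] [ 0.01 -0.   -0.02] 15.25
173.0 [555.19 174.02 172.98] [-0.92 -0.05 -0.18] [-0.03 -0.01  0.02] 15.55
172.0 [555.19 174.   171.97] [-0.38 -0.57 -0.22] [-0.02  0.01 -0.02] 15.85
171.0 [555.19 173.97 170.96] [-0.21  0.49  0.55] [-0.03 -0.01  0.01] 16.15
170.0 [555.21 173.97 169.99] [-0.21 -0.14 -0.19] [-0.03 -0.05  0.02] 16.45
169.0 [555.18 174.   168.97] [-0.15  0.13  0.02] [-0.06  0.    0.01] 16.75
168.0 [555.34 174.11 168.53] [-1.59  0.14  4.91] [-0.13  0.38 -0.01] 17.05
```

View pics/c4.png

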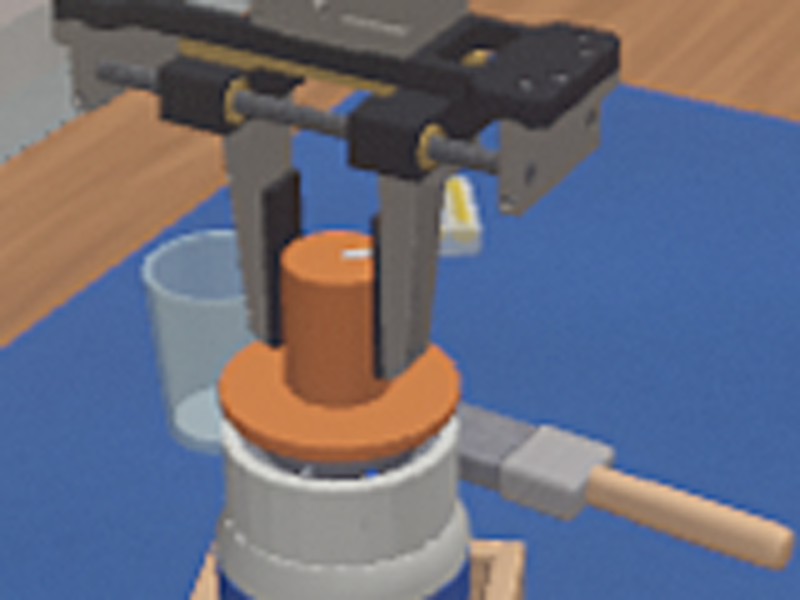

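Contact with the crest came at TCP z≈168.7 (predicted 169) with no side force, and the picture shows the lid sitting level on the neck. Now I'll turn backward under light load.

```bash
python3 - <<'E'
from h import *
np.set_printoptions(precision=2,suppress=True)
F0=np.array([.1,-.05,-1.2]);M0=np.array([-.02,-.07,0])
x,y,z=555.2,174.,168.3
th=0;mode='seek'
while th<105:
    th+=3
    robot.servo_line([x,y,z],feed=30,rotation=rot(th))
    F,M,o=avg(3);d=F-F0;m=M-M0;print(th,o['tcp_pos'],d,m,round(o['t'],2))
    if d[2]<1.0 or d[2]>7 or abs(m[2])>0.22 or np.hypot(d[0],d[1])>6: break
E
```

```text
3 [555.44 174.34 168.53] [-0.6   0.75  4.72] [0.17 0.14 0.01] 17.4
6 [555.43 174.34 168.48] [0.03 1.41 5.09] [ 0.32  0.11 -0.03] 17.7
9 [555.37 174.24 168.46] [0.79 2.04 4.66] [ 0.43  0.09 -0.03] 18.0
12 [555.29 174.16 168.39] [-0.09  1.85  4.92] [ 0.46  0.09 -0.07] 18.3
15 [555.24 174.08 168.34] [-0.52  2.    5.36] [ 0.47  0.13 -0.07] 18.6
18 [555.2  173.99 168.3 ] [-0.04  1.9   5.04] [ 0.47  0.17 -0.07] 18.9
21 [555.16 173.96 168.29] [-0.69  1.4   5.48] [ 0.42  0.21 -0.03] 19.2
24 [555.17 173.9  168.25] [-0.82  1.83  5.01] [ 0.4   0.21 -0.08] 19.5
27 [555.1  173.95 168.25] [-0.97  1.57  5.58] [ 0.36  0.29 -0.03] 19.8
30 [554.93 173.09 167.49] [-0.13 -0.09  0.28] [-0.  -0.1 -0. ] 20.1
```

The force vanished at 30°, as predicted, so the pins are over the slots. Lowering.

```bash
python3 - <<'E'
from h import *
np.set_printoptions(precision=2,suppress=True)
F0=np.array([.1,-.05,-1.2]);M0=np.array([-.02,-.07,0])
x,y=555.2,174.
z=168
robot.servo_line([x,y,167],feed=25)
z=167
while z>159:
    z-=1.
    robot.servo_line([x,y,z],feed=30)
    F,M,o=avg(3);d=F-F0;m=M-M0;print(z,o['tcp_pos'],d,m,round(o['t'],2))
    if d[2]>2.5 or abs(m[2])>.22 or np.hypot(*d[:2])>6:break
E
```

```text
166.0 [555.19 173.93 165.91] [ 0.51 -0.19 -0.34] [-0.09 -0.22  0.02] 20.65
165.0 [555.24 174.   164.98] [ 0.94 -0.32 -0.33] [-0.04 -0.2   0.03] 20.95
164.0 [555.13 174.01 163.92] [ 0.37  0.03 -0.42] [-0.03 -0.2   0.03] 21.25
163.0 [555.05 174.09 162.91] [-0.43  0.37 -0.15] [-0.   -0.06  0.01] 21.55
162.0 [555.18 174.02 161.98] [-0.07 -0.4  -0.28] [-0.02 -0.03  0.01] 21.85
161.0 [555.27 174.01 161.06] [-0.34  0.26  0.02] [ 0.01 -0.1  -0.  ] 22.15
160.0 [555.4  174.11 160.56] [-0.76 -0.47  5.11] [-0.13  0.28 -0.02] 22.45
```

Dropped 8.0 mm (7.9 expected) with the floor at TCP 160.7. Now I'll screw clockwise, regulating a light downward force and watching torque.

```bash
python3 - <<'E'
from h import *
np.set_printoptions(precision=2,suppress=True)
F0=np.array([.1,-.05,-1.2]);M0=np.array([-.02,-.07,0])
x,y=555.2,174.
z=160.4;th=30
while th>-38:
    th-=4
    robot.servo_line([x,y,z],feed=30,rotation=rot(th))
    F,M,o=avg(3);d=F-F0;m=M-M0;print(th,round(z,2),o['tcp_pos'],d,m,round(o['t'],2))
    if d[2]>9 or d[2]<-8 or abs(m[2])>.22 or np.hypot(*d[:2])>8:print('STOP');break
    z=max(z-np.clip(4/15+(2-d[2])*.06,-.2,.6),156.0)
E
```

```text
26 160.4 [555.43 174.13 160.57] [ 0.05 -0.07  3.02] [-0.08 -0.03 -0.04] 22.75
22 160.19 [555.52 173.94 160.38] [ 0.09 -0.44  4.45] [-0.2  -0.16  0.05] 23.05
18 160.07 [555.31 173.88 160.13] [ 0.58 -0.75  4.82] [-0.27 -0.16  0.03] 23.35
14 159.98 [555.1  173.89 159.89] [ 0.01 -0.95  4.1 ] [-0.32 -0.07  0.04] 23.65
10 159.84 [554.97 173.98 159.69] [-0.3  -1.07  3.47] [-0.3   0.05  0.04] 23.95
6 159.66 [554.88 174.06 159.44] [-0.57 -0.35  2.41] [-0.13  0.1  -0.02] 24.25
2 159.42 [555.   174.1  159.23] [-0.49 -0.51  1.84] [-0.13  0.08 -0.01] 24.55
-2 159.14 [555.1  174.08 159.  ] [-0.12  0.04  1.39] [-0.07  0.01 -0.02] 24.85
-6 158.84 [555.15 174.09 158.78] [ 0.29 -0.17  1.03] [-0.06  0.01  0.02] 25.15
-10 158.51 [555.2  174.1  158.53] [-0.18 -0.19  0.62] [-0.04  0.05 -0.03] 25.45
-14 158.16 [555.21 174.01 158.2 ] [-0.2  -0.21  1.42] [-0.09  0.07 -0.02] 25.75
-18 157.86 [555.23 174.04 157.93] [ 0.03 -0.38  2.4 ] [-0.1   0.06 -0.01] 26.05
-22 157.62 [555.22 174.02 157.65] [ 0.28 -0.46  1.89] [-0.06  0.07  0.02] 26.35
-26 157.34 [555.22 174.03 157.39] [-0.01 -0.15  1.73] [-0.12  0.1   0.02] 26.65
-30 157.06 [555.22 174.02 157.12] [-0.31 -0.35  2.29] [-0.13  0.11 -0.02] 26.95
-34 156.81 [555.17 174.14 156.83] [-0.25  0.15  2.65] [-0.04  0.15 -0.03] 27.25
-38 156.59 [555.15 173.9  156.65] [-0.69 -1.29  3.31] [-0.13  0.35  0.04] 27.55
```

```bash
python3 - <<'E'
from h import *
np.set_printoptions(precision=2,suppress=True)
F0=np.array([.1,-.05,-1.2]);M0=np.array([-.02,-.07,0])
x,y=555.2,174.
z=156.45;th=-38
while th>-56:
    th-=2
    robot.servo_line([x,y,z],feed=30,rotation=rot(th))
    F,M,o=avg(4);d=F-F0;m=M-M0;print(th,round(z,2),o['tcp_pos'],d,m,round(o['t'],2),round(o['joints'][6],2))
    if d[2]>9 or d[2]<-8 or abs(m[2])>.2 or np.hypot(*d[:2])>8:print('STOP');break
    z=max(z-np.clip(2/15+(2-d[2])*.05,-.1,.3),155.8)
save('side5.png',viewer.read_camera('side'))
E
python3 -c "
import cv2
b=cv2.imread('pics/side5.png');cv2.imwrite('pics/c5.png',cv2.resize(b[190:310,220:380],(800,600),interpolation=cv2.INTER_CUBIC))"
```

```text
-40 156.45 [555.11 173.9  156.57] [-1.59 -1.06  4.86] [-0.22  0.56  0.07] 27.87 -1.14
-42 156.46 [555.14 173.93 156.5 ] [-1.33 -1.51  5.35] [-0.29  0.62  0.08] 28.18 -1.17
-44 156.49 [555.16 173.96 156.49] [-1.89 -2.18  5.11] [-0.28  0.63  0.1 ] 28.5 -1.21
-46 156.52 [555.19 173.99 156.52] [-1.77 -1.64  4.91] [-0.3   0.66  0.09] 28.82 -1.24
-48 156.53 [555.19 174.04 156.52] [-1.64 -1.24  5.54] [-0.26  0.62  0.09] 29.13 -1.27
-50 156.57 [555.21 174.03 156.55] [-1.72 -1.5   4.8 ] [-0.23  0.59  0.1 ] 29.45 -1.3
-52 156.58 [555.18 174.06 156.56] [-1.81 -1.06  4.89] [-0.18  0.61  0.09] 29.77 -1.33
-54 156.59 [555.16 174.04 156.56] [-1.62 -1.09  4.72] [-0.16  0.62  0.09] 30.08 -1.36
-56 156.59 [555.2  174.05 156.58] [-1.61 -1.03  4.71] [-0.14  0.61  0.09] 30.4 -1.39
```

View pics/c5.png

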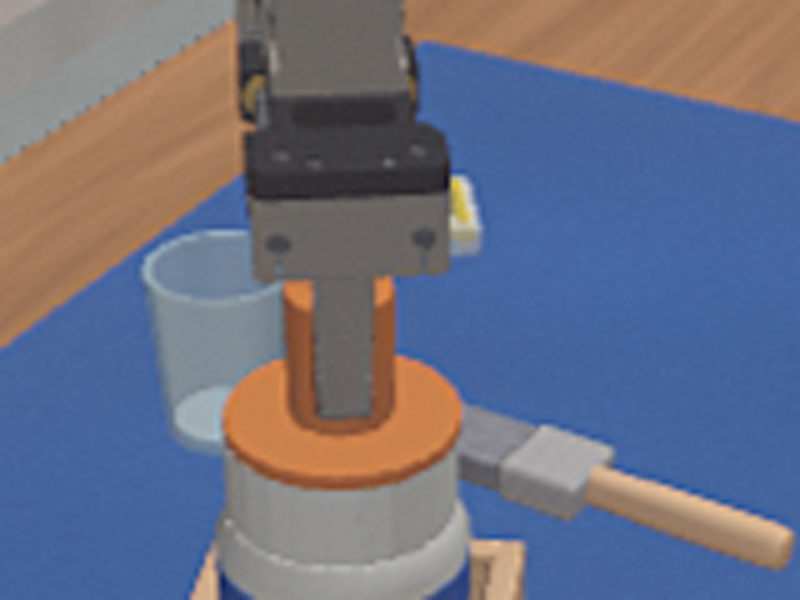

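Clockwise turning lowered the lid to TCP 156.5, a plateau from about −38°, i.e. ≈68° from the drop. The picture shows the flange on the rim with no gap. I'll unload, check height and torque, then release.

```bash
python3 - <<'E'
from h import *
np.set_printoptions(precision=2,suppress=True)
F0=np.array([.1,-.05,-1.2]);M0=np.array([-.02,-.07,0])
x,y=555.2,174.
for z in (156.7,156.9,157.1,157.3):
    robot.servo_line([x,y,z],feed=20)
    F,M,o=avg(5);d=F-F0;print(z,o['tcp_pos'],d,M-M0,round(o['t'],2))
    if d[2]<0.8: break
grip(0.62);F,M,o=avg(5);print('open',o['tcp_pos'],F,M,o['grip_width'],o['t'])
robot.servo_line([x,y,215],feed=100)
robot.servo_line([x,y,300],feed=150)
robot.movep([420,-250,320],rot(-56));st('away')
np.set_printoptions(precision=1)
for c in ('top','side'):
    im=viewer.read_camera(c);save(c+'6.png',im)
    for n in ('lid_knob',):
        for d in viewer.pinpoint(n,c): w=c2w(d['at'],c);print(c,n,round(d['confidence'],2),w)
E
python3 -c "
import cv2,numpy as np
a=cv2.imread('pics/top6.png');b=cv2.imread('pics/side6.png')
cv2.imwrite('pics/c6.png',cv2.resize(np.hstack([a[180:300,145:265],b[220:340,230:350]]),(800,400),interpolation=cv2.INTER_CUBIC))"
```

```text
156.7 [555.14 173.99 156.63] [-1.9 -1.2  3.5] [-0.14  0.58  0.09] 30.78
156.9 [555.25 173.94 156.72] [-0.91 -0.19  1.3 ] [-0.09  0.28  0.07] 31.12
157.1 [555.26 173.9  156.83] [ 0.78 -0.97 -2.19] [-0.07 -0.07  0.02] 31.45
open [555.22 174.06 157.19] [ 0.06  0.23 -0.15] [-0.01 -0.02  0.01] 0.6212837541735311 31.9833
away t35.06 p [ 420.73 -248.96  319.82] F [-0.42  0.33 -0.12] M [-0.01 -0.04  0.04] w 0.62 j7 -0.49
top lid_knob 0.91 [369.9 -50.3  55.6]
top lid_knob 0.86 [366.8 103.2  60.7]
top lid_knob 0.7 [553.  172.  169.9]
top lid_knob 0.68 [375.4 257.9  62.6]
side lid_knob 0.96 [373.7 259.1  63.4]
side lid_knob 0.82 [554.7 171.1 167.3]
side lid_knob 0.78 [371.1 -54.2  59.7]
side lid_knob 0.7 [364.5 105.3  63.5]
```

View pics/c6.png

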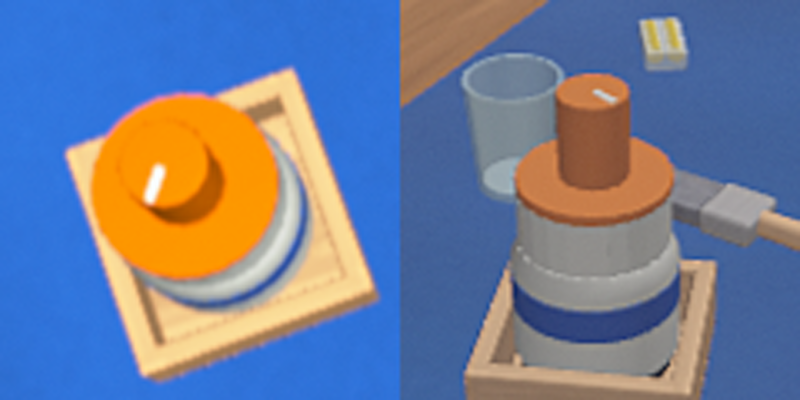

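View pics/top6.png

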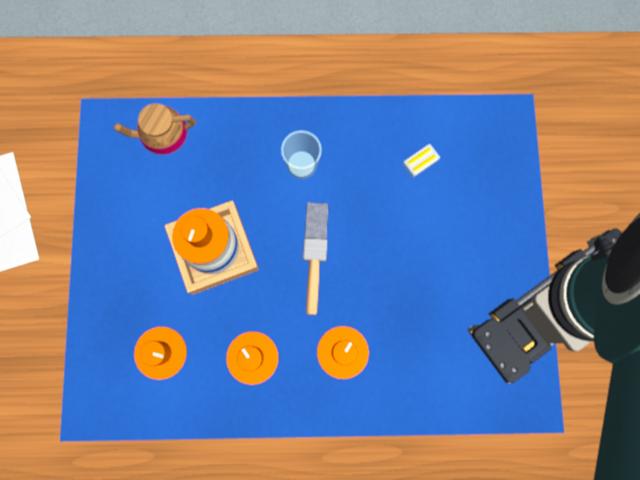

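Picture: the lid sits level and flush on the rim, knob at (190,236) in the top view. The mark turned by the same angle as the gripper (no slip), and the bystanders are where they were. Handing in.

```bash
python3 - <<'E'
from h import *
st(); print(robot.job_done())
E
```

```text
t35.26 p [ 420.53 -249.3   319.85] F [-0.23 -0.37 -0.84] M [-0.027  0.003  0.027] w 0.62 j7 -0.49
the job is handed in; nothing more can be done
None
```

The orange lid farthest to the robot's right is back on the jar, screwed fully home and released. I handed the job in at about 35 s with the arm well clear. `job_done()` gives no verdict, so what follows rests on my own checks.

- **Drop into the thread:** I set the lid on the crest and turned it 30° backward under about 5 N. The load then vanished, and I lowered it 8.0 mm to the thread floor (7.9 expected).
- **Screwing home:** I turned it 86° forward. It came down about 1 mm per 15° and stopped dropping after about 68°.
- **Gentleness:** Downward force stayed at about 5.6 N or less and torque at about 0.10 N m. That is roughly 0.025 rad of jar twist, against the 0.12 limit.
- **Last checks:**
  - The knob sat about 33 mm above the rim and the flange looked level with no gap.
  - The thread held against a slight upward pull.
  - The white mark had turned with the gripper, so the lid did not slip.
  - The glass, teapot, brush and battery box had not visibly moved.
- **Small disagreements:** The two cameras differed by 2–3 mm on the jar and lid positions, within calibration. The lid came down 4.2 mm under load from the thread floor instead of 4.4. I stopped without driving it to the hard jam, since it was already home.

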